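# Push a used-needle pod through the swing flap of the disposal box

### The arm

A 6-joint arm with a two-finger parallel gripper is mounted at the origin on the work surface. World frame = base frame: x ahead of the robot, y to its left, z up, the work surface at z = 0. Lengths are in m, angles in rad, forces in N, time in s.
With the tool pointing down it reaches from about 0.35 to 0.8 m from the base axis. Payload 7.3 kg.
Tool frame: the origin (TCP) lies midway between the tips of the shut fingers; the grasp point (between the pads) lies 19 mm behind it (bot.tcp_to_grasp is the distance from the TCP to the grasp point, in m); z points along the fingers, y is the line along which they close (so a half turn about z gives the same grasp; the last joint's range is limited). The gripper opens to 85 mm and grips with 20 to 120 N. Pads are 22 mm wide; open, the fingers measure 114 mm over their backs; the gripper's body (76 mm by 85 mm) begins 54 mm behind the grasp point. The pads swing forward as they close: fully open they stand 13 mm farther back than shut.
Start: joints at [-1.277, 0.342, 1.524, -0, 1.275, -0.146], TCP at [0.224, -0.475, 0.195] pointing down, gripper open.
Joint ranges: [-2.53, 2.53], [-0.77, 2.02], [0.04, 2.7], [-1, 4.14], [0.28, 2.66], [-3.11, 3.11]. Speed limits (rad/s): [2.57, 2.57, 3.14, 3.14, 3.14, 3.14].

### API

Orientations are given as a 3x3 rotation matrix whose columns are the frame's x, y, z axes.
In Python, from plant import telemetry, viewer, bot, look_for, pinpoint gives the robot as it stands.
- The arm moves only by the tool step_arm, never from a script. Its argument "moves" is a list of rows, each a list of 7 numbers: the shift along the tool's x, y, z as a fraction of full scale, then the turn, a rotation vector about the tool's x, y, z as a fraction of full scale, then the gripper command: -1 is shut, 1 is fully open, values between are in proportion. In form: [[x, y, z, wx, wy, wz, grip], ...]. A call has exactly 10 rows; each row shifts and turns the commanded pose from where the row before left it, along the tool's axes as they then stand; what a row does not reach is not made up. Full scale, the value 1, is 0.5 m for a shift and 6 degrees for a turn. A row lasts 1/10 s, in which the tool goes at most 50 mm and 8.59 degrees, less where a joint would pass 70% of its speed; a pose out of reach is approached as far as the arm can. A call with a number of a shift or a turn outside -1 to 1 is refused whole. A call with a gripper value outside its range is refused whole. The fingers move at their own pace and stop on an object; "newtons" is the grip in N (left out, the last holds). Time passes only in rows, so rows that do not move let the fingers close, or fill a call up. It gives the time, the measured TCP pose, the force, the opening and the grip force at its end, in the units of the state.
- telemetry.sense(): the state, without advancing time (a new reading comes with each control period).
- viewer.grab_frame(name): name is "scene" or "side" or "wrist"; returns (picture, depth): 384x512x3 uint8, red, green, blue; 384x512 float32, m along the optical axis (not along the pixel's ray), 0 where there is no reading.
- viewer.camera_model(name): a dict with "fx", "fy", "cx", "cy" (pixels), "dist" ([k1, k2, p1, p2, k3] as OpenCV has them; the pictures are not rectified), "R" (3x3) and "t" (3): a world point X has camera coordinates R X + t; the wrist camera has in their place "T_tool_cam" (4x4, takes a point from camera to tool coordinates, whose origin is the TCP and whose axes are the flange's). Camera axes: x right, y down, z forward; pixel columns grow to the right and rows downward; lengths in m; the calibration is good to about 2 mm. A picture is of the moment at which its call begins: read the wrist's pose just before it. camera_model takes no time and is no camera call.
- bot.close_job(): hands the job in; it is judged then, once.
Trained networks look in the newest picture that a camera, given by its name, has taken for a name from the list of things; names that differ only in an ending like _2 or _b are one class to them, and where a whole thing is asked for, a point or a joint stands for the part that bears it (a point fixed in the world has none). Each returns a list of dicts, best first, with "p" (0 to 1); they miss things now and then, are a little off and sometimes report something else, mostly with a low value. They report only what shows in the picture. A call takes as long as a camera call. They do not tell look-alikes from the thing itself.
- look_for(query, camera): "position" ([column, row] in pixels, amid what is visible of it).
- pinpoint(query, camera): "position" ([column, row] in pixels: a listed point, or the origin of a listed thing).
The state is a dict: "clock": time; "q": joint angles; "qvel": joint speeds; "effort": joint torques, N m; "eef_pos": TCP position; "ee_rot": TCP orientation; "contact_force": force on the tool from outside, world axes, zero at the start; "torque": the same for the moment, N m; "width": finger opening in m; "gripper_force": force on a finger pad.
Only numpy, scipy, OpenCV 4.12 (cv2) and the standard library are available. Lean on these libraries where they do the work, as an engineer would, in place of code of your own. Each camera call takes 0.05 s, during which the arm holds its last target. There are 200 camera calls.

### The job

On top of the disposal box, push the self-closing swing flap open with one finger and, while that finger keeps it open, push the square needle pod with the other finger over the edge behind the flap, so that it drops into the box. The finger, not the pod, must open the flap; slide the pod along the deck without lifting it, then draw back so that the flap swings shut. Leave the vial, the bottle and the carton where they stand.

Things in the scene. Friction and masses are not known exactly. Their poses are not given: they have to be found in the camera images.
- bin: Yellow disposal box fixed on the table, white flat deck 170 mm up. Origin on the table right below the shut flap's plane; x points into the mouth (the way the pod is pushed), y left, z up. Spans x -135 to 160, y -135 to 115 mm. In front of the flap (x < 4 mm) the deck is an open ledge. Behind it is the mouth, a hole down into the empty box.
- mouth (a point): Middle of the mouth at deck level (box x 76, y -1 mm). The hole spans box x 4 to 148, y -72 to 70 mm. Walls 6 mm thick, 46 mm above the deck, stand behind it (x 148 to 154) and beside it (y -78 to -72, from x 0; y 76 to 82, from x 12 mm). Open on top: fingers pointing down can follow the flap in over the mouth.
- hinge (a point): Flap's vertical hinge line at deck level (box x 0, y 75 mm), inside a round post 12 mm in diameter, 50 mm high above the deck.
- flap (a joint): Flap angle, rad: 0 shut, grows as it swings to box +x over the mouth, stop at 1.25. Grey upright plate 134 mm long, 4 thick, from 5 to 43 mm above the deck; shut, it runs from the hinge along box -y across the pod's lane. A spring shuts it: 0.06 N m shut, 0.15 at 1.2 rad. A finger 40 mm from the hinge and 45 mm past the shut plane holds it near 0.85 rad, clear of the pod's lane.
- flap_end (a point): Middle of the flap's free end, 134 mm from the hinge line, 24 mm above the deck.
- pod_center (a point): Centre of the needle pod, 20 mm above the ledge it stands on: white box 30 (its x) by 44 (its y) by 32 mm high, with a grey round cap, 27 mm diameter, 8 high, on top; about 60 g, loose, near box x -62, y -32 mm, within 0.2 rad of square to the flap. Pushed along box +x, it tips and falls in once its centre is past the mouth's edge (box x 4 mm).
- vial: Bystander: glass vial with metal cap, 22 mm diameter, 38 mm high, standing on the ledge on the pod's -y side, near box x -60, y -113 mm. Origin at the centre of its underside.
- bottle: Bystander: amber bottle, 42 mm diameter, 75 mm high, standing on the table beside the box. Origin at the centre of its underside.
- carton: Bystander: upright paper carton 30 by 50 by 80 mm high, on the table beside the box. Origin at the centre of its underside.
Things that resemble listed ones, but are neither listed nor needed, are in the scene too. Of the things shaped like the part that bears pod_center, the white one is meant.

How it is judged:
On the way, in this order (a step that is already met when the one before it is completed fails the run):
1. a finger holds the flap open while the pod still stands on the ledge (value of joint flap above 0.35 rad and contact force between the fingers and flap above 0.2 N and x of pod_center in the frame of bin below -0.008 m and z of pod_center in the frame of bin above 0.18 m), for 0.1 s.
2. the pod goes over the edge while a finger keeps the flap open (value of joint flap above 0.35 rad and contact force between the fingers and flap above 0.2 N and x of pod_center in the frame of bin above 0 m).
At the end, for the whole second after the job is handed in: The pod lies at rest inside the box (its centre more than 60 mm below the deck) and the flap has swung shut (within 0.06 rad) (z of pod_center in the frame of bin below 0.11 m and x of pod_center in the frame of bin between -0.135 and 0.16 m and y of pod_center in the frame of bin between -0.13 and 0.11 m and linear speed of pod below 0.03 m/s and value of joint flap below 0.06 rad); the robot touches nothing.
It fails at once if the pod is lifted more than 15 mm off the deck (z of pod_center in the frame of bin above 0.205 m).
It fails at once if the pod shoves the flap open (contact force between pod and flap above 0.3 N and value of joint flap below 0.35 rad and z of pod_center in the frame of bin above 0.17 m).
It fails at once if the vial is moved more than 15 mm (distance of vial from where it was at the start of the episode above 0.015 m).
It fails at once if the bottle is moved more than 15 mm (distance of bottle from where it was at the start of the episode above 0.015 m).
It fails at once if the carton is moved more than 15 mm (distance of carton from where it was at the start of the episode above 0.015 m).
It also fails if it takes over 32 s, if anything falls off the work surface, if the arm or the gripper's body presses on something with over 40 N, if the wrist force passes 120 N, or if a joint passes its speed limit or range.

## Working session

There is one attempt and no reset: what is moved stays moved. The work goes in short steps, Python scripts to look and compute and a tool call to move; the robot and the scene stay as the last step left them, time stands still between calls to the robot, and variables do not carry over. Pictures are saved under pics/ and viewed, at most 12 in all, crops included, and the job is handed in when it is done.

Besides the shell and the picture viewer there is one more tool, called as name(argument=value, ...), one argument or row to a line, values as JSON. step_arm: Moves the arm, as the interface text tells. Shift numbers are shares of 0.5 m and turn numbers shares of 6 degrees, none past 1 either way. Its arguments: {"type":"object","properties":{"moves":{"type":"array"},"newtons":{"type":"number"}},"required":["moves"]}

```bash
mkdir -p pics; cat > h.py <<'E'
import numpy as np, cv2
from plant import telemetry, viewer, bot, look_for, pinpoint
def ray_pt(cam,px,depth=None,z=None,st=None):
    m=viewer.camera_model(cam); K=np.array([[m['fx'],0,m['cx']],[0,m['fy'],m['cy']],[0,0,1]])
    n=cv2.undistortPoints(np.array([[px]],float),K,np.array(m['dist'],float))[0,0]
    d=np.array([n[0],n[1],1.])
    if 'R' in m:
        R=np.array(m['R']);t=np.array(m['t']); o=-R.T@t; d=R.T@d
    else:
        T=np.array(m['T_tool_cam']); Rt=np.array(st['ee_rot']); o=Rt@T[:3,3]+np.array(st['eef_pos']); d=Rt@T[:3,:3]@d
    s=depth if depth is not None else (z-o[2])/d[2]
    return o+s*d
E
python3 - <<'E'
from h import *
st=telemetry.sense(); print(st['clock'],np.round(st['ee_rot'],3).tolist(),st['width'])
ims=[]
for c in ['scene','side']:
    im,d=viewer.grab_frame(c); np.save(f'pics/{c}_d.npy',d); ims.append(im)
    cv2.imwrite(f'pics/{c}0.png',im[:,:,::-1])
    for q,z in [('bin',0),('mouth',.17),('hinge',.17),('flap_end',.194),('pod_center',.19),('vial',.17),('bottle',0),('carton',0)]:
        for r in pinpoint(q,c)[:3]:
            u,v=r['position']; print(c,q,round(r['p'],2),np.round([u,v]),np.round(ray_pt(c,[u,v],z=z),3))
E
```

```text
0.0 [[0.905, 0.426, -0.0], [0.426, -0.905, 0.001], [0.0, -0.002, -1.0]] 0.08534263502325953
scene bin 0.74 [274. 249.] [0.632 0.014 0.   ]
scene mouth 0.95 [297. 244.] [ 0.704 -0.003  0.17 ]
scene hinge 0.63 [313. 194.] [0.645 0.085 0.17 ]
scene flap_end 0.91 [249. 221.] [ 0.63  -0.051  0.194]
scene flap_end 0.67 [208. 214.] [ 0.576 -0.098  0.194]
scene pod_center 0.87 [240. 187.] [ 0.563 -0.021  0.19 ]
scene pod_center 0.6 [230. 164.] [ 0.512 -0.007  0.19 ]
scene pod_center 0.57 [165. 213.] [ 0.528 -0.156  0.19 ]
scene vial 0.68 [329. 191.] [0.658 0.112 0.17 ]
scene vial 0.57 [207. 215.] [ 0.566 -0.096  0.17 ]
scene bottle 0.91 [188. 333.] [ 0.671 -0.226  0.   ]
scene carton 0.57 [328. 191.] [ 0.591  0.2   -0.   ]
side bin 0.78 [225. 249.] [0.638 0.02  0.   ]
side mouth 0.97 [187. 177.] [0.705 0.004 0.17 ]
side hinge 0.86 [213. 200.] [0.647 0.082 0.17 ]
side flap_end 0.61 [226. 151.] [ 0.632 -0.052  0.194]
side pod_center 0.96 [330. 256.] [0.456 0.249 0.19 ]
side pod_center 0.68 [257. 160.] [ 0.571 -0.025  0.19 ]
side pod_center 0.52 [322. 201.] [0.456 0.113 0.19 ]
side vial 0.48 [262. 150.] [ 0.561 -0.096  0.17 ]
side carton 0.62 [256. 158.] [ 0.582 -0.349  0.   ]
side carton 0.57 [244. 319.] [0.592 0.208 0.   ]
```

View pics/scene0.png

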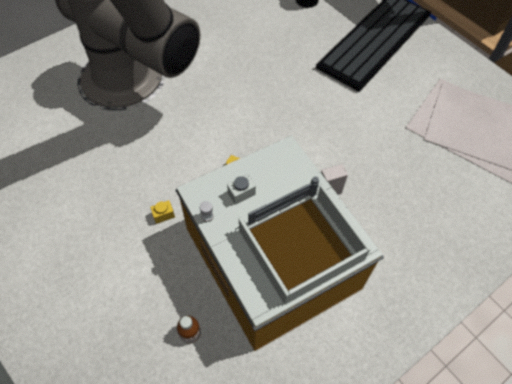

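View pics/side0.png

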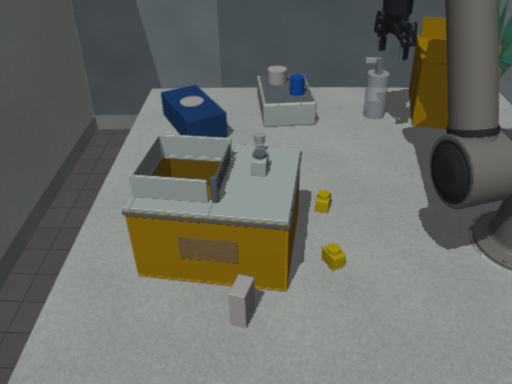

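The white pod stands on the ledge at scene (240,187). The two yellow ones on the table, at (230,160) and (163,210), are look-alikes. The vial is at (207,212), and the flap is the grey plate at about (280,205). The bin's yaw is about -6°. I'll go above it and take one close look.

step_arm(
  moves=[
    [0,0,-0.08,0,0,1,0.76],
    [0,0,-0.08,0,0,1,0.76],
    [0,0,-0.08,0,0,1,0.76],
    [0,0,-0.08,0,0,1,0.76],
    [0,0,-0.08,0,0,1,0.76],
    [0.044,-0.083,0,0,0,0.25,0.76],
    [0.044,-0.083,0,0,0,0,0.76],
    [0.044,-0.083,0,0,0,0,0.76],
    [0.044,-0.083,0,0,0,0,0.76],
    [0.044,-0.083,0,0,0,0,0.76],
  ],
)

```text
clock: 1.9
eef_pos: [0.3553, -0.2785, 0.3948]
ee_rot: [[0.994, -0.11, 0.0], [-0.11, -0.994, -0.0], [0.0, 0.0, -1.0]]
contact_force: [0.2, -0.2, 0.1]
width: 0.0754
gripper_force: 0.0
```

step_arm(
  moves=[
    [0.044,-0.083,0,0,0,0,0.76],
    [0.044,-0.083,0,0,0,0,0.76],
    [0.044,-0.083,0,0,0,0,0.76],
    [0.044,-0.083,0,0,0,0,0.76],
    [0.044,-0.083,0,0,0,0,0.76],
    [0.044,-0.083,0,0,0,0,0.76],
    [0.044,-0.083,0,0,0,0,0.76],
    [0,0,0,0,0,0,0.76],
    [0,0,0,0,0,0,0.76],
    [0,0,0,0,0,0,0.76],
  ],
)

```text
clock: 2.9
eef_pos: [0.5392, -0.0091, 0.3947]
ee_rot: [[0.994, -0.111, -0.0], [-0.111, -0.994, -0.0], [-0.0, 0.0, -1.0]]
contact_force: [-1.2, 0.2, -0.1]
width: 0.075
gripper_force: 0.0
```

```bash
python3 - <<'E'
from h import *
st=telemetry.sense(); print(st['clock'],np.round(st['eef_pos'],4),np.round(st['ee_rot'],3).tolist(),st['width'])
print(np.round(viewer.camera_model('wrist')['T_tool_cam'],3).tolist())
im,d=viewer.grab_frame('wrist'); np.save('pics/w1.npy',d); cv2.imwrite('pics/w1.png',cv2.resize(im[:,:,::-1],(768,576)))
for q,z in [('mouth',.17),('hinge',.17),('flap_end',.194),('pod_center',.19),('vial',.17)]:
    for r in pinpoint(q,'wrist')[:2]:
        u,v=r['position']; print(q,round(r['p'],2),np.round([u,v]),np.round(ray_pt('wrist',[u,v],z=z,st=st),4))
E
```

```text
2.9 [ 0.5392 -0.0091  0.3947] [[0.994, -0.111, -0.0], [-0.111, -0.994, -0.0], [-0.0, 0.0, -1.0]] 0.07496068867705591
[[-0.0, -0.95, -0.311, 0.079], [1.0, -0.0, -0.0, 0.0], [0.0, -0.311, 0.95, -0.179], [0.0, 0.0, 0.0, 1.0]]
mouth 0.81 [234.  43.] [ 0.7107 -0.001   0.17  ]
hinge 0.72 [181. 105.] [0.6386 0.0857 0.17  ]
hinge 0.49 [232.  42.] [0.7122 0.002  0.17  ]
flap_end 0.62 [279. 104.] [ 0.624  -0.0526  0.194 ]
pod_center 0.86 [259. 146.] [ 0.5692 -0.02    0.19  ]
pod_center 0.75 [232. 210.] [0.4769 0.0322 0.19  ]
vial 0.59 [310. 140.] [ 0.5681 -0.0967  0.17  ]
```

View pics/w1.png

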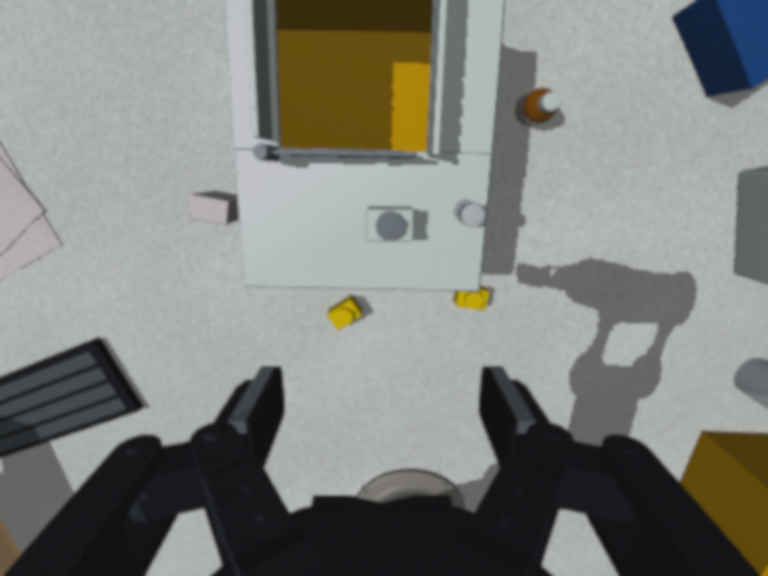

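The view shows the white pod with its grey cap at (390,223), nearly square to the flap. The vial is at (472,214), the post at (265,152), and the ledge's front corners are at (246,286) and (481,290). The yellow look-alikes lie on the table at (345,312) and (472,297). Next I'll confirm with a crop and compute positions.

```bash
python3 - <<'E'
from h import *
st=telemetry.sense()
im=cv2.imread('pics/w1.png'); cv2.imwrite('pics/c1.png',cv2.resize(im[130:300,220:520],(750,425),interpolation=cv2.INTER_CUBIC))
P=lambda u,v,z: ray_pt('wrist',[u/1.5,v/1.5],z=z,st=st)
d=np.load('pics/w1.npy')
def D(u,v): return ray_pt('wrist',[u/1.5,v/1.5],depth=d[int(v/1.5),int(u/1.5)],st=st)
print('deck z',D(300,250),'cap',D(391,226),'podtop',D(408,212))
fl,fr=P(246,286,.17),P(481,290,.17); bl,br=P(235,149,.17),P(491,153,.17)
for n,p in zip('fl fr bl br'.split(),(fl,fr,bl,br)): print(n,np.round(p,4))
e=fl-fr; print('width',np.linalg.norm(e),'yaw',np.arctan2(-e[0],e[1]), 'yaw2',np.arctan2(-(bl-br)[0],(bl-br)[1]))
for a in [(391,226,.21),(368,207,.202),(411,207,.202),(366,240,.202),(412,240,.202),(265,152,.22),(472,213,.208)]: print(a,np.round(P(*a),4))
E
```

```text
deck z [0.54578462 0.07410436 0.16972773] cap [ 0.56546895 -0.02156664  0.20997104] podtop [ 0.57548389 -0.03856138  0.20246702]
fl [0.5141 0.1384 0.17  ]
fr [ 0.4816 -0.1104  0.17  ]
bl [0.6514 0.1203 0.17  ]
br [ 0.6196 -0.1256  0.17  ]
width 0.25093167133209293 yaw -0.12974931724628216 yaw2 -0.1288659622452199
(391, 226, 0.21) [ 0.5655 -0.0216  0.21  ]
(368, 207, 0.202) [ 0.5841 -0.0024  0.202 ]
(411, 207, 0.202) [ 0.5797 -0.0418  0.202 ]
(366, 240, 0.202) [0.5539 0.0031 0.202 ]
(412, 240, 0.202) [ 0.5491 -0.0399  0.202 ]
(265, 152, 0.22) [0.6416 0.078  0.22  ]
(472, 213, 0.208) [ 0.5689 -0.0962  0.208 ]
```

View pics/c1.png

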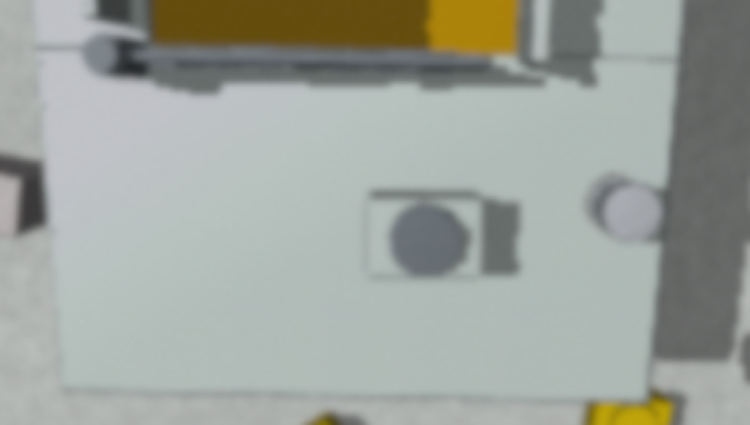

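step_arm(
  moves=[
    [-0.009,-0.037,0,0,0,0.18,0.76],
    [-0.009,-0.038,0,0,0,0,0.76],
    [0,0,0.078,0,0,0,0.76],
    [0,0,0.078,0,0,0,0.76],
    [0,0,0.078,0,0,0,0.76],
    [0,0,0.078,0,0,0,0.76],
    [0,0,0.078,0,0,0,0.76],
    [0,0,0.03,0,0,0,0.76],
    [0,0,0.03,0,0,0,0.76],
    [0,0,0,0,0,0,0.76],
  ],
)

```text
clock: 4.2
eef_pos: [0.5338, 0.0296, 0.1677]
ee_rot: [[0.992, -0.129, -0.004], [-0.129, -0.992, 0.0], [-0.004, 0.0, -1.0]]
contact_force: [-0.1, 0.2, 0.0]
width: 0.0751
gripper_force: 0.0
```

```bash
python3 - <<'E'
from h import *
st=telemetry.sense(); print(st['clock'],np.round(st['eef_pos'],4),np.round(st['ee_rot'],3).tolist(),st['width'],st['contact_force'])
im,d=viewer.grab_frame('wrist'); cv2.imwrite('pics/w2.png',cv2.resize(im[:,:,::-1],(768,576)))
np.save('pics/w2.npy',d)
print([(r['p'],r['position']) for r in pinpoint('pod_center','wrist')])
E
```

```text
4.2 [0.5338 0.0296 0.1677] [[0.992, -0.129, -0.004], [-0.129, -0.992, 0.0], [-0.004, 0.0, -1.0]] 0.07511476594155479 [-0.13909766  0.19645499  0.01797701]
[(0.69, [327.7, 176.7]), (0.54, [244.4, 259.0])]
```

View pics/w2.png

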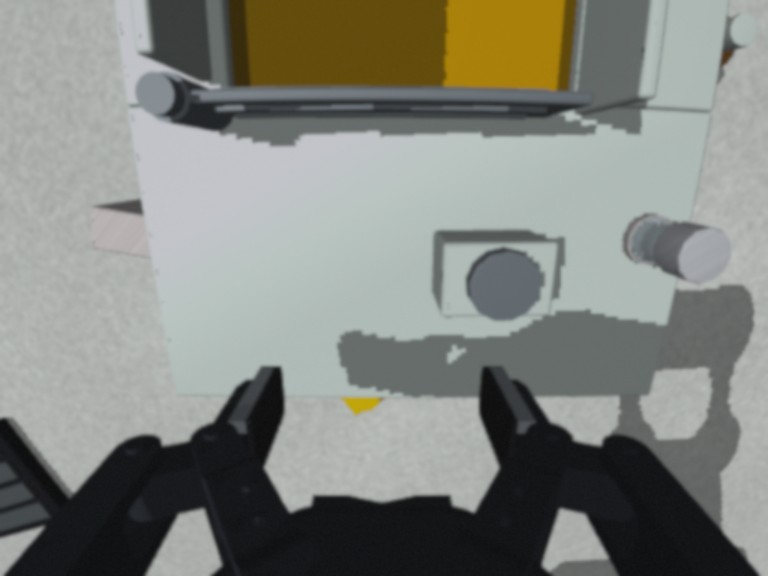

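The pod's cap is at (505,284), straight ahead of the right finger's tip at about (505,380), and the flap is shut at row 98. Now the square push of the pod part of the way.

step_arm(
  moves=[
    [0.014,0,0,0,0,0,0.76],
    [0.014,0,0,0,0,0,0.76],
    [0.014,0,0,0,0,0,0.76],
    [0.014,0,0,0,0,0,0.76],
    [0.013,0,0,0,0,0,0.76],
    [0.012,0,0,0,0,0,0.76],
    [0.012,0,0,0,0,0,0.76],
    [0,0,0,0,0,0,0.76],
    [0,0,0,0,0,0,0.76],
    [0,0,0,0,0,0,0.76],
  ],
)

```text
clock: 5.3
eef_pos: [0.581, 0.024, 0.1696]
ee_rot: [[0.992, -0.128, -0.0], [-0.128, -0.992, -0.0], [-0.0, 0.0, -1.0]]
contact_force: [0.2, -1.0, 0.1]
width: 0.0751
gripper_force: 0.0
```

```bash
python3 - <<'E'
from h import *
st=telemetry.sense(); print(st['clock'],np.round(st['eef_pos'],4),st['contact_force'])
im,d=viewer.grab_frame('wrist'); cv2.imwrite('pics/w3.png',cv2.resize(im[:,:,::-1],(768,576)))
np.save('pics/w3.npy',d)
r=pinpoint('pod_center','wrist')[0]; p=ray_pt('wrist',r['position'],z=.19,st=st)
c,s=np.cos(-.13),np.sin(-.13); B=np.array([[c,s],[-s,c]])
print(r['p'],r['position'],p,'bin',B@(p[:2]-[.633,.006]),'tcp bin',B@(np.array(st['eef_pos'])[:2]-[.633,.006]))
E
```

```text
5.3 [0.581  0.024  0.1696] [ 0.15194306 -0.98928456  0.05784802]
0.94 [325.2, 249.3] [ 0.56480646 -0.02297045  0.19      ] bin [-0.06386255 -0.03756621] tcp bin [-0.05390254  0.01111847]
```

View pics/w3.png

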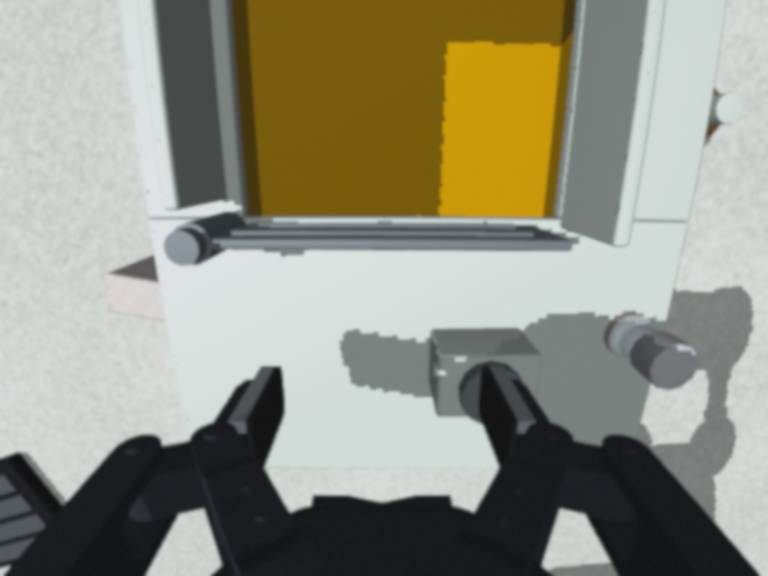

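The cap at (490,388) has moved in the picture just as far as the vial, so the pod has not moved, and the finger seems to overlap it. I'll check the finger's depth.

```bash
python3 - <<'E'
from h import *
st=telemetry.sense()
d=np.load('pics/w3.npy')
R=np.array(st['ee_rot']);e=np.array(st['eef_pos'])
for (u,v) in [(487,372),(495,372),(500,380),(505,390),(515,400),(525,420),(270,372),(265,385),(250,420),(475,400),(450,400),(450,365),(500,345)]:
    q=ray_pt('wrist',[u/1.5,v/1.5],depth=d[int(v/1.5),int(u/1.5)],st=st); print((u,v),np.round(q,3),'tool',np.round(R.T@(q-e),3))
E
```

```text
(487, 372) [ 0.585 -0.015  0.223] tool [ 0.009  0.038 -0.053]
(495, 372) [ 0.586 -0.018  0.224] tool [ 0.01   0.041 -0.055]
(500, 380) [ 0.585 -0.018  0.229] tool [ 0.009  0.041 -0.06 ]
(505, 390) [ 0.585 -0.018  0.236] tool [ 0.009  0.041 -0.066]
(515, 400) [ 0.585 -0.019  0.241] tool [ 0.009  0.043 -0.072]
(525, 420) [ 0.585 -0.019  0.253] tool [ 0.01   0.042 -0.083]
(270, 372) [0.596 0.061 0.225] tool [ 0.01  -0.039 -0.055]
(265, 385) [0.595 0.061 0.232] tool [ 0.009 -0.039 -0.062]
(250, 420) [0.596 0.06  0.253] tool [ 0.01  -0.037 -0.083]
(475, 400) [ 0.566 -0.013  0.211] tool [-0.01   0.038 -0.041]
(450, 400) [ 0.562 -0.004  0.202] tool [-0.016  0.03  -0.033]
(450, 365) [ 0.578 -0.005  0.201] tool [ 0.001  0.029 -0.032]
(500, 345) [ 0.579 -0.028  0.192] tool [ 0.005  0.052 -0.022]
```

```bash
python3 - <<'E'
from h import *
st=telemetry.sense(); R=np.array(st['ee_rot']);e=np.array(st['eef_pos'])
out=[]
for c in ['side','scene']:
    im,d=viewer.grab_frame(c); m=viewer.camera_model(c)
    K=np.array([[m['fx'],0,m['cx']],[0,m['fy'],m['cy']],[0,0,1]])
    V,U=np.mgrid[:384,:512]; n=cv2.undistortPoints(np.stack([U,V],-1).reshape(-1,1,2).astype(float),K,np.array(m['dist']))[:,0]
    P=np.c_[n,np.ones(len(n))]*d.reshape(-1,1); W=(P-np.array(m['t']))@np.array(m['R']); T=(W-e)@R
    ok=d.ravel()>0
    for sgn in (1,-1):
        k=ok&(abs(T[:,0])<.018)&(sgn*T[:,1]>.03)&(sgn*T[:,1]<.065)&(T[:,2]>-.09)
        print(c,sgn,np.histogram(T[k,2],bins=np.arange(-.09,.02,.01))[0])
        kk=k&(T[:,2]<-.045); print(' xy range',np.round([T[kk].min(0),T[kk].max(0)],3).tolist() if kk.any() else None)
    if c=='side':
        kk=ok&(abs(T[:,0])<.03)&(abs(T[:,1])<.065); u0,v0=int(U.ravel()[kk].mean()),int(V.ravel()[kk].mean()); print(u0,v0)
        a=im[max(0,v0-70):v0+70,max(0,u0-90):u0+90]; cv2.imwrite('pics/s3.png',cv2.resize(a[:,:,::-1],None,fx=4,fy=4,interpolation=cv2.INTER_CUBIC))
E
```

```text
side 1 [13 19 21 28 48 44  0  0  0  0]
 xy range [[-0.015, 0.034, -0.09], [0.002, 0.046, -0.046]]
side -1 [ 18  66  60  47  20   0   0   0 171  53]
 xy range [[-0.015, -0.054, -0.089], [0.009, -0.042, -0.046]]
247 99
scene 1 [ 17  31  33  26  50 137  54  49 116  49]
 xy range [[-0.005, 0.038, -0.089], [0.012, 0.053, -0.046]]
scene -1 [ 25  39  41  35   9   0   0   0 183 114]
 xy range [[-0.01, -0.057, -0.09], [0.013, -0.036, -0.046]]
```

View pics/s3.png

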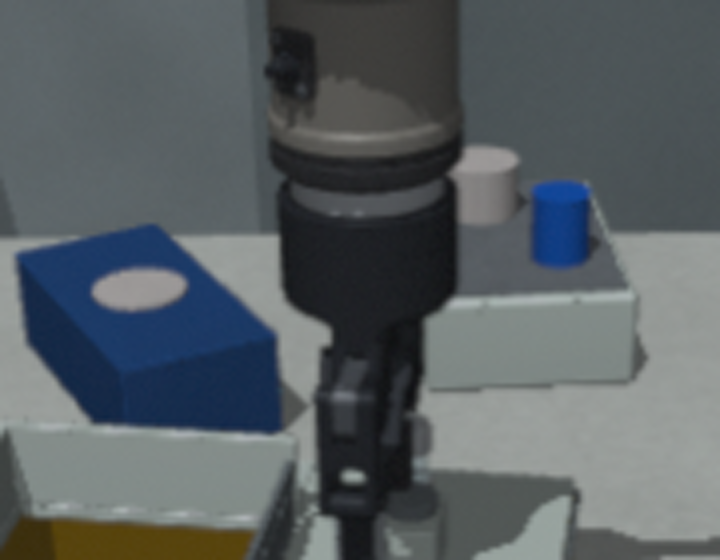

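The depth maps of all three cameras agree: at this opening the fingertips end about 52 mm short of the reported TCP, not 10 mm, so they passed over the cap at z≈0.222. I'll retreat, go down by 44 mm, check, and push again.

step_arm(
  moves=[
    [-0.02,0,0,0,0,0,0.76],
    [-0.02,0,0,0,0,0,0.76],
    [-0.02,0.002,0,0,0,0,0.76],
    [-0.02,0.002,0,0,0,0,0.76],
    [-0.02,0,0,0,0,0,0.76],
    [0,0,0.025,0,0,0,0.76],
    [0,0,0.025,0,0,0,0.76],
    [0,0,0.02,0,0,0,0.76],
    [0,0,0.01,0,0,0,0.76],
    [0,0,0.008,0,0,0,0.76],
  ],
)

```text
clock: 6.5
eef_pos: [0.5313, 0.0284, 0.1253]
ee_rot: [[0.992, -0.128, -0.0], [-0.128, -0.992, -0.0], [-0.0, 0.0, -1.0]]
contact_force: [-0.2, -0.2, 1.0]
width: 0.0752
gripper_force: 0.0
```

```bash
cat >> h.py <<'E'
Bm=np.array([[np.cos(-.13),np.sin(-.13)],[-np.sin(-.13),np.cos(-.13)]])
def tobin(p): return Bm@(np.array(p)[:2]-[.633,.006])
def status(name):
    st=telemetry.sense(); R=np.array(st['ee_rot']);e=np.array(st['eef_pos'])
    print(st['clock'],'tcp bin',np.round(tobin(e),4),e[2],'F',np.round(st['contact_force'],2),'yaw',np.arctan2(R[1,0],R[0,0])+.13)
    im,d=viewer.grab_frame('wrist'); cv2.imwrite(f'pics/{name}.png',cv2.resize(im[:,:,::-1],(768,576))); np.save(f'pics/{name}.npy',d)
    for q,z in [('pod_center',.19),('flap_end',.194)]:
        for r in pinpoint(q,'wrist')[:1]: print(q,r['p'],np.round(r['position']),'bin',np.round(tobin(ray_pt('wrist',r['position'],z=z,st=st)),4))
    for (u,v) in [(487,372),(500,380)]:
        p=ray_pt('wrist',[u/1.5,v/1.5],depth=d[int(v/1.5),int(u/1.5)],st=st); print('tip',np.round(R.T@(p-e),3),np.round(p,3))
    # cap: points 5-10mm below top height band around z .21
    V,U=np.mgrid[0:384:2,0:512:2]; Q=[]
    m=viewer.camera_model('wrist');K=np.array([[m['fx'],0,m['cx']],[0,m['fy'],m['cy']],[0,0,1]])
    n=cv2.undistortPoints(np.stack([U,V],-1).reshape(-1,1,2).astype(float),K,np.array(m['dist']))[:,0]
    T=np.array(m['T_tool_cam']); P=np.c_[n,np.ones(len(n))]*d[::2,::2].reshape(-1,1); W=((P@T[:3,:3].T+T[:3,3])@R.T)+e
    b=(W[:,:2]-[.633,.006])@Bm.T
    k=(b[:,0]>-.1)&(b[:,0]<.05)&(b[:,1]>-.07)&(b[:,1]<.0)&(W[:,2]>.196)&(W[:,2]<.206)&(d[::2,::2].ravel()>0)
    if k.sum()>10: print('podtop n',k.sum(),'rect',cv2.minAreaRect((b[k]*1000).astype(np.float32)))
E
python3 -c "
from h import *
status('w4')"
```

```text
6.5 tcp bin [-0.1038  0.009 ] 0.12529956570341177 F [-0.23 -0.2   1.04] yaw 0.0011632654791009223
pod_center 0.59 [350. 196.] bin [-0.0618 -0.0353]
flap_end 0.6 [424.  51.] bin [-0.0011 -0.0574]
tip [ 0.009  0.038 -0.053] [ 0.535 -0.011  0.179]
tip [ 0.01   0.041 -0.06 ] [ 0.536 -0.014  0.186]
podtop n 1484 rect ((-42.81126022338867, -43.310455322265625), (109.07571411132812, 71.59725952148438), 9.733651161193848)
```

step_arm(
  moves=[
    [0.013,0,0,0,0,0,0.76],
    [0.013,0,0,0,0,0,0.76],
    [0.013,0,0,0,0,0,0.76],
    [0.013,0,0,0,0,0,0.76],
    [0.012,0,0,0,0,0,0.76],
    [0.012,0,0,0,0,0,0.76],
    [0.012,0,0,0,0,0,0.76],
    [0.01,0,0,0,0,0,0.76],
    [0,0,0,0,0,0,0.76],
    [0,0,0,0,0,0,0.76],
  ],
)

```text
clock: 7.65
eef_pos: [0.58, 0.0221, 0.1255]
ee_rot: [[0.992, -0.128, -0.0], [-0.128, -0.992, -0.0], [-0.0, 0.0, -1.0]]
contact_force: [-0.1, 0.9, 0.2]
width: 0.075
gripper_force: 0.0
```

```bash
python3 -c "
from h import *
status('w5')"
```

```text
7.65 tcp bin [-0.0546  0.0091] 0.12546333053814998 F [-0.15  0.88  0.17] yaw 0.0012070740388098467
pod_center 0.58 [350. 228.] bin [-0.0286 -0.0369]
flap_end 0.85 [408. 174.] bin [-0.0011 -0.0582]
tip [ 0.022  0.031 -0.077] [ 0.598 -0.012  0.202]
tip [ 0.024  0.033 -0.085] [ 0.6   -0.013  0.21 ]
podtop n 1671 rect ((-8.123846054077148, -49.04146194458008), (73.27243041992188, 98.65584564208984), 34.20695114135742)
```

View pics/w5.png

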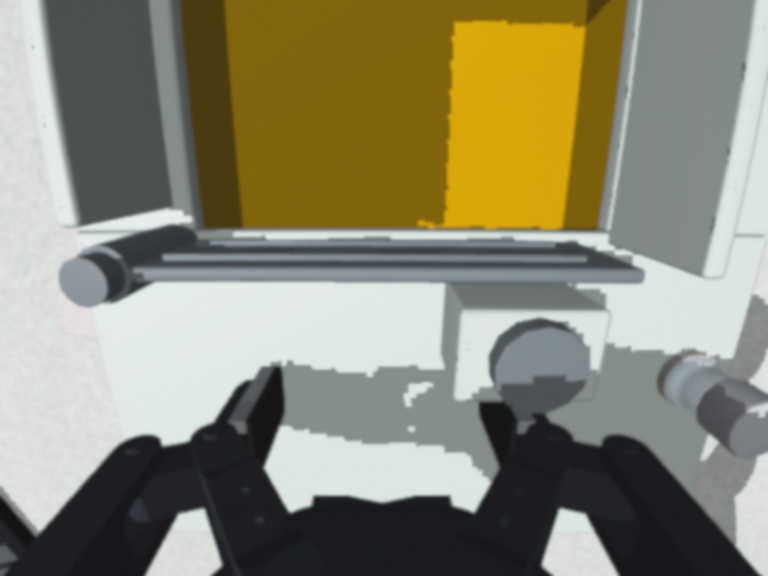

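The pod is now at bin (-28.6, -37), still square, with its cap at (540,365); the flap is shut. Next I'll back off 15 mm, turn the gripper 32° so the left finger leads, and bring the right finger back behind the pod.

step_arm(
  moves=[
    [-0.015,0,0,0,0,0,0.76],
    [-0.015,0,0,0,0,0,0.76],
    [0,0,0,0,0,1,0.76],
    [0,0,0,0,0,1,0.76],
    [0,0,0,0,0,1,0.76],
    [0,0,0,0,0,1,0.76],
    [0,0,0,0,0,1,0.76],
    [0,0,0,0,0,0.34,0.76],
    [0.024,-0.007,0,0,0,0,0.76],
    [0.024,-0.007,0,0,0,0,0.76],
  ],
)

```text
clock: 8.8
eef_pos: [0.5876, 0.0144, 0.1259]
ee_rot: [[0.773, -0.635, -0.0], [-0.635, -0.773, -0.0], [0.0, 0.0, -1.0]]
contact_force: [0.8, -0.4, -0.2]
width: 0.075
gripper_force: 0.0
```

```bash
python3 -c "
from h import *
status('w6')"
```

```text
8.8 tcp bin [-0.0461  0.0024] 0.12589967197613314 F [ 0.83 -0.37 -0.17] yaw -0.5576657487716087
pod_center 0.67 [301. 209.] bin [-0.0275 -0.0361]
flap_end 0.76 [315. 138.] bin [-0.0015 -0.0561]
tip [ 0.026  0.03  -0.084] [ 0.589 -0.025  0.21 ]
tip [ 0.01   0.041 -0.06 ] [ 0.569 -0.024  0.186]
podtop n 1531 rect ((-14.209892272949219, -46.6324577331543), (106.64079284667969, 79.00582885742188), 16.584718704223633)
```

step_arm(
  moves=[
    [0.009,-0.006,0,0,0,0,0.76],
    [0.009,-0.006,0,0,0,0,0.76],
    [0.009,-0.006,0,0,0,0,0.76],
    [0.009,-0.005,0,0,0,0,0.76],
    [0.009,-0.005,0,0,0,0,0.76],
    [0,0,0,0,0,0,0.76],
    [0,0,0,0,0,0,0.76],
    [0,0,0,0,0,0,0.76],
    [0,0,0,0,0,0,0.76],
    [0,0,0,0,0,0,0.76],
  ],
)

```text
clock: 9.95
eef_pos: [0.6144, 0.0106, 0.1258]
ee_rot: [[0.772, -0.635, 0.0], [-0.635, -0.772, -0.0], [0.0, -0.0, -1.0]]
contact_force: [-2.9, 1.6, 5.0]
width: 0.0753
gripper_force: 2.5
```

```bash
python3 -c "
from h import *
status('w7')"
```

```text
9.95 tcp bin [-0.0191  0.0022] 0.12579143005881596 F [-2.89  1.64  4.96] yaw -0.5581247414442122
pod_center 0.73 [316. 229.] bin [-0.0134 -0.0375]
flap_end 0.89 [227.  77.] bin [ 0.064  -0.0385]
tip [ 0.027  0.03  -0.084] [ 0.616 -0.029  0.21 ]
tip [ 0.024  0.033 -0.085] [ 0.612 -0.03   0.21 ]
podtop n 1281 rect ((0.28516387939453125, -35.1998291015625), (99.3355712890625, 69.52848815917969), 0.1856706738471985)
```

View pics/w7.png

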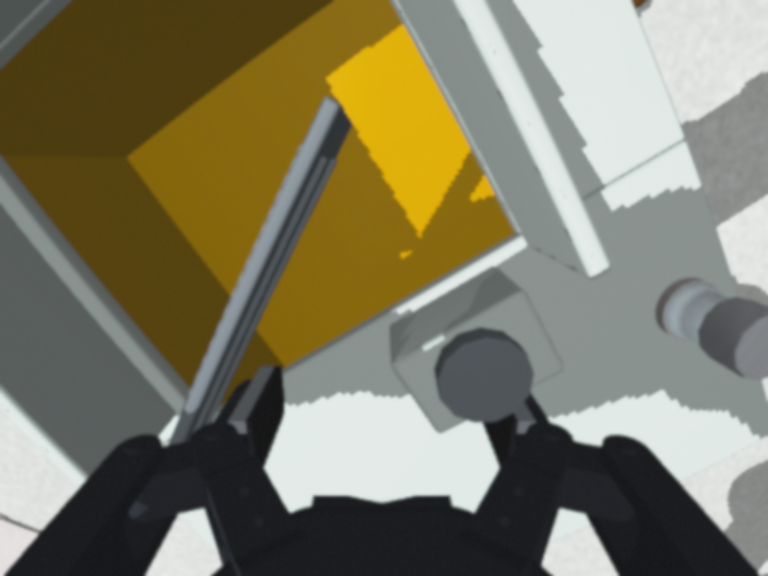

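The flap is open about 0.5 rad, held by the left finger, with its end at (338,105). The pod is square on the ledge at bin x -13 mm, and its path is clear. Now I'll push it over the edge.

step_arm(
  moves=[
    [0.009,-0.005,0,0,0,0,0.76],
    [0.009,-0.006,0,0,0,0,0.76],
    [0.009,-0.005,0,0,0,0,0.76],
    [0.009,-0.006,0,0,0,0,0.76],
    [0.008,-0.005,0,0,0,0,0.76],
    [0.007,-0.005,0,0,0,0,0.76],
    [0,0,0,0,0,0,0.76],
    [0,0,0,0,0,0,0.76],
    [0,0,0,0,0,0,0.76],
    [0,0,0,0,0,0,0.76],
  ],
)

```text
clock: 11.1
eef_pos: [0.6443, 0.0066, 0.1256]
ee_rot: [[0.772, -0.635, 0.0], [-0.635, -0.772, -0.0], [0.0, 0.0, -1.0]]
contact_force: [-2.7, -1.3, 4.8]
width: 0.0754
gripper_force: 2.6
```

```bash
python3 -c "
from h import *
status('w8')"
```

```text
11.1 tcp bin [0.0111 0.0021] 0.1256465925104409 F [-2.72 -1.28  4.79] yaw -0.5582798301759352
flap_end 0.9 [104.  99.] bin [0.1147 0.0076]
tip [ 0.01   0.039 -0.054] [ 0.627 -0.029  0.179]
tip [ 0.009  0.042 -0.059] [ 0.625 -0.032  0.184]
podtop n 315 rect ((7.710287094116211, -57.81403350830078), (27.60820198059082, 83.009033203125), 56.09046173095703)
```

View pics/w8.png

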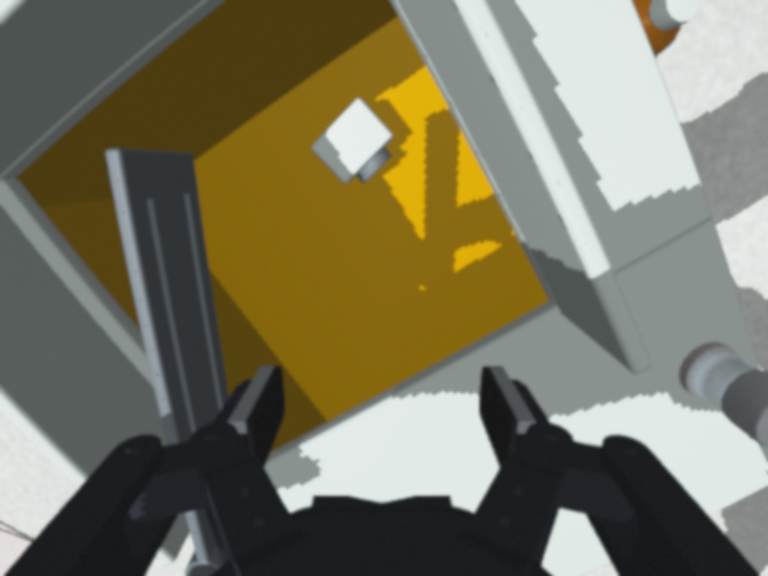

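The pod lies on the box floor at (357,140). Now drawing back so the flap shuts, then going up.

step_arm(
  moves=[
    [-0.017,0.011,0,0,0,0,0.76],
    [-0.017,0.011,0,0,0,0,0.76],
    [-0.017,0.011,0,0,0,0,0.76],
    [-0.017,0.011,0,0,0,0,0.76],
    [-0.017,0.01,0,0,0,0,0.76],
    [-0.017,0.01,0,0,0,0,0.76],
    [-0.017,0.01,0,0,0,0,0.76],
    [0,0,-0.05,0,0,0,0.76],
    [0,0,-0.06,0,0,0,0.76],
    [0,0,-0.06,0,0,0,0.76],
  ],
)

```text
clock: 12.25
eef_pos: [0.5743, 0.0164, 0.2111]
ee_rot: [[0.773, -0.635, -0.001], [-0.635, -0.773, 0.0], [-0.001, 0.0, -1.0]]
contact_force: [-0.3, -0.4, 0.5]
width: 0.0752
gripper_force: 0.0
```

step_arm(
  moves=[
    [0,0,-0.05,0,0,0,0.76],
    [0,0,0,0,0,0,0.76],
    [0,0,0,0,0,0,0.76],
    [0,0,0,0,0,0,0.76],
    [0,0,0,0,0,0,0.76],
    [0,0,0,0,0,0,0.76],
    [0,0,0,0,0,0,0.76],
    [0,0,0,0,0,0,0.76],
    [0,0,0,0,0,0,0.76],
    [0,0,0,0,0,0,0.76],
  ],
)

```text
clock: 13.25
eef_pos: [0.5748, 0.0161, 0.2356]
ee_rot: [[0.773, -0.635, 0.0], [-0.635, -0.773, -0.0], [0.0, 0.0, -1.0]]
contact_force: [0.0, -1.0, -0.2]
width: 0.0755
gripper_force: 0.0
```

```bash
python3 -c "
from h import *
status('w9')"
```

```text
13.25 tcp bin [-0.059   0.0025] 0.2355798372538187 F [ 0.04 -0.98 -0.18] yaw -0.5580193670563373
pod_center 0.84 [291. 254.] bin [-0.1219 -0.001 ]
flap_end 0.58 [278. 111.] bin [-0.002  -0.0566]
tip [ 0.01   0.039 -0.054] [ 0.558 -0.02   0.289]
tip [ 0.01   0.041 -0.06 ] [ 0.556 -0.022  0.296]
podtop n 72 rect ((8.627965927124023, -45.692588806152344), (39.6534423828125, 84.60794830322266), 34.47773742675781)
```

View pics/w9.png

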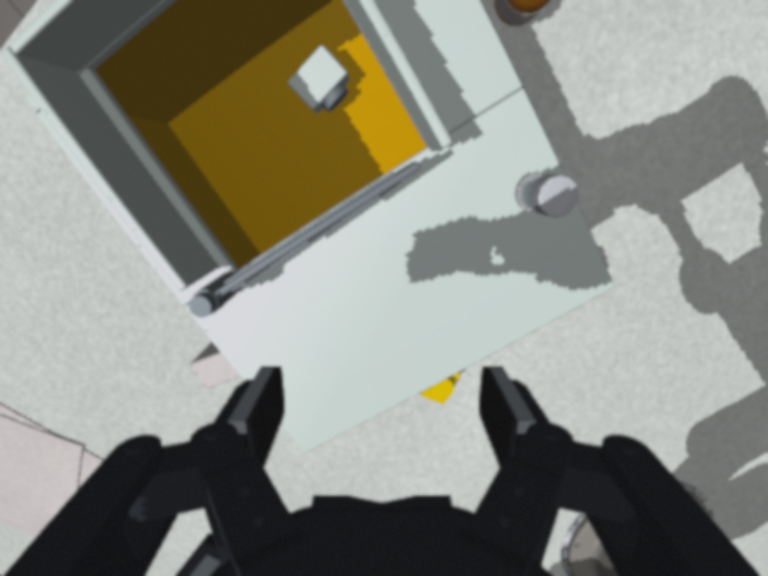

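The pod is inside the box at (320,78), the flap is shut with its end at bin x -2 mm, and the vial stands untouched at (545,195). The fingers are clear.

```bash
python3 -c "
from plant import bot
print(bot.close_job())"
```

```text
the job is handed in; nothing more can be done
None
```

The pod was pushed over the edge while a finger held the flap open; it now lies in the box, the flap has swung shut, nothing else was moved that I could see, and the job is handed in (no verdict came back).

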